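# Swap the power module in the clamped test fixture

### The arm

A 6-joint arm with a two-finger parallel gripper is mounted at the origin on a cart in front of the work surface, level with it; the furniture and walls round the work are solid. World frame = base frame: x ahead of the robot, y to its left, z up, the work surface at z = 0. Lengths are in m, angles in rad, forces in N, time in s.
With the tool pointing down it reaches from about 0.325 to 0.875 m from the base axis. Payload 4.4 kg.
Tool frame: the origin (TCP) lies at the very end of the fingers, on their centre line; the grasp point (between the pads) lies 19 mm behind it; z points along the fingers, y is the line along which they close (so a half turn about z gives the same grasp; the last joint's range is limited). The gripper opens to 85 mm and grips with 20 to 120 N. Pads are 22 mm wide; open, the fingers measure 114 mm over their backs; the gripper's body (76 mm by 85 mm) begins 54 mm behind the grasp point. The pads swing forward as they close: fully open they stand 13 mm farther back than shut.
Start: joints at [-1.331, 0.207, 1.542, -0, 1.393, -0.15], TCP at [0.218, -0.532, 0.231] pointing down, gripper open.
Joint ranges: [-2.73, 2.73], [-0.86, 2.22], [0.23, 2.46], [-1.11, 4.25], [0.08, 2.63], [-2.82, 2.82]. Speed limits (rad/s): [2.79, 2.79, 3.14, 3.14, 3.14, 3.14].

### API

Orientations are given as a unit quaternion [x, y, z, w].
In Python, from workcell import manip gives the robot as it stands.
- The arm moves only by the shell command python3 -m creep 'ROWS'. ROWS is JSON, a list of rows, each a list of 3 entries, a list of its own where there are three numbers: the opening, from 0 (shut) to 1 (fully open), then the shift along the world's x, y, z in mm, then the turn, a rotation vector about the world's x, y, z in rad. In form: [[claw, [tx, ty, tz], [ax, ay, az]], ...]. A call has exactly 10 rows; each row shifts and turns the commanded pose from where the row before left it; what a row does not reach is not made up. A row lasts 1/10 s, in which the tool goes at most 50 mm and 8.59 degrees, less where a joint would pass 70% of its speed; a pose out of reach is approached as far as the arm can. A call is refused whole if a number of a shift passes 50 or a number of a turn 0.15, either way. A call with a gripper value outside its range is refused whole. The fingers move at their own pace and stop on an object; the grip force is fixed at half the most. Time passes only in rows, so rows that do not move let the fingers close, or fill a call up. It gives the time, the measured TCP pose, the force, the opening and the grip force at its end, in the units of the state.
- manip.state(): the state, without advancing time (a new reading comes with each control period).
- manip.camera(name): name is "side" or "top"; returns a dict with "image" (384x512x3 uint8, red, green, blue), "range_z" (384x512 float32, m along the optical axis (not along the pixel's ray), 0 where there is no reading), "mtx" (3x3 intrinsics, pixels), "R" (3x3) and "t" (3): a world point X has camera coordinates R X + t. Camera axes: x right, y down, z forward; pixel columns grow to the right and rows downward; lengths in m; the calibration is good to about 2 mm. A picture is of the moment at which its call begins.
- manip.job_done(): hands the job in; it is judged then, once.
Trained networks look in the newest picture that a camera, given by its name, has taken for a name from the list of things; names that differ only in an ending like _2 or _b are one class to them, and where a whole thing is asked for, a point or a joint stands for the part that bears it (a point fixed in the world has none). Each returns a list of dicts, best first, with "confidence" (0 to 1); they miss things now and then, are a little off and sometimes report something else, mostly with a low value. They report only what shows in the picture. A call takes as long as a camera call. They do not tell look-alikes from the thing itself.
- manip.outline_of(label, camera): "mask" (384x512 bool, what is visible of it) and "extent" ([left, top, right, bottom] in pixels, round what is visible of it).
The state is a dict: "clock": time; "joint_positions": joint angles; "dq": joint speeds; "tau": joint torques, N m; "ee_pos": TCP position; "ee_rot": TCP orientation; "ft_force": force on the tool from outside, world axes, zero at the start; "moment": the same for the moment, N m; "gripper_width": finger opening in m; "grip_force": force on a finger pad.
Only numpy, scipy, OpenCV 4.12 (cv2) and the standard library are available. Lean on these libraries where they do the work, as an engineer would, in place of code of your own. Each camera call takes 0.05 s, during which the arm holds its last target. There are 200 camera calls.

### The job

Swap the power module in the test fixture: lift off the hold-down bar and then the heat sink and lay both flat in the steel parts tray, move the module that was in the fixture into the empty plastic carrier, and seat the spare module from the other carrier in the fixture. Then put the heat sink back flat and centred on the new module, lengthwise as it was, and the bar back over its two posts so that it rests on the heat sink.

Things in the scene. Friction and masses are not known exactly. Their poses are not given: they have to be found in the camera images.
- test_fixture: Test fixture, fixed: aluminium plate 94 x 176 x 10 mm, y along its length, origin at the centre of its underside. Black nest: floor 12 mm up, 54 x 100 mm (y long), rim leaning outward, 7 mm above that floor. Two steel posts at y = +68 and -68 mm, 8 mm thick, pointed above 74 mm, tips 88 mm up. Stack in it at the start, from below: module, heat sink, bar.
- hold_down_bar: Loose steel hold-down bar 28 x 164 x 10 mm, 0.3 kg, y along it, origin centre of underside; works either way round. End eyes at y = +68 and -68 mm with 14 x 14 mm holes for the posts. Black handle block over its middle, 20 mm (x) by 52 mm (y), 16 to 38 mm above the origin: grasp across the 20 mm. Seated, its origin is 63 mm above the fixture's.
- heat_sink: Loose, bare aluminium heat sink 40 x 60 x 27 mm, upright fins along y (60 mm), base 5 mm thick, 0.12 kg, origin at the centre of its flat underside. Grasp it across its 40 mm width (x) at the outer fins. Seated, its origin is 36 mm above the fixture's.
- fitted_module: Loose power module in the fixture at the start, under the heat sink, both ends showing: flat black block with a metal top plate and four dark screw holes near the corners, 46 x 92 x 24 mm (y long), 0.16 kg, origin at the centre of its underside. Grasp across its 46 mm width (x).
- spare_module: Loose spare power module, identical to the fitted one (46 x 92 x 24 mm, y long, origin at the centre of its underside), lying in a grey carrier at the start. Seated in the fixture, its origin is 12 mm above the fixture's.
- parts_tray: Parts tray, fixed: shallow bare steel tray, floor 164 x 200 mm (y long) 6 mm above its origin (centre of underside), rim leaning outward to 13 mm. Empty at the start; takes bar and heat sink side by side, both lengthwise along the tray's y, about 40 mm to either side (x) of its middle.
- carrier_full: Grey plastic module carrier that holds the spare module at the start, fixed: 72 x 118 mm, floor 54 x 100 mm (y long) 5 mm above its origin (centre of underside), rim leaning outward, 7 mm above the floor.
- carrier_empty: Grey plastic module carrier, same shape as the other, empty at the start, fixed. The module taken out of the fixture goes here, flat on its floor, which is 5 mm above the origin (centre of underside).
Things that resemble listed ones, but are neither listed nor needed, are in the scene too. What is shaped like the spare_module but turquoise is not meant.

How it is judged:
On the way, in this order (a step that is already met when the one before it is completed fails the run):
1. the hold-down bar lies flat in the parts tray, let go (x of hold_down_bar in the frame of parts_tray between -0.075 and 0.075 m and y of hold_down_bar in the frame of parts_tray between -0.092 and 0.092 m and z of hold_down_bar in the frame of parts_tray between 0.002 and 0.01 m and angle between hold_down_bar's own z axis and vertical below 0.08 rad and linear speed of hold_down_bar below 0.02 m/s and angular speed of hold_down_bar below 0.15 rad/s and contact force between the fingers and hold_down_bar below 0.1 N), for 0.2 s.
2. the heat sink lies flat in the parts tray beside the bar, both let go (x of heat_sink in the frame of parts_tray between -0.075 and 0.075 m and y of heat_sink in the frame of parts_tray between -0.092 and 0.092 m and z of heat_sink in the frame of parts_tray between 0.002 and 0.01 m and angle between each of heat_sink, hold_down_bar's own z axis and vertical below 0.08 rad and linear speed of each of heat_sink, hold_down_bar below 0.02 m/s and angular speed of each of heat_sink, hold_down_bar below 0.15 rad/s and x of hold_down_bar in the frame of parts_tray between -0.075 and 0.075 m and y of hold_down_bar in the frame of parts_tray between -0.092 and 0.092 m and z of hold_down_bar in the frame of parts_tray between 0.002 and 0.01 m and contact force between the fingers and heat_sink below 0.1 N), for 0.2 s.
3. the module from the fixture is seated in the empty carrier, let go (horizontal distance between fitted_module and carrier_empty below 0.007 m and angle between the y axis of fitted_module and the y axis of carrier_empty, either way round below 0.1 rad and angle between fitted_module's own z axis and vertical below 0.06 rad and z of fitted_module in the frame of carrier_empty between 0.002 and 0.008 m and linear speed of fitted_module below 0.02 m/s and angular speed of fitted_module below 0.15 rad/s and contact force between the fingers and fitted_module below 0.1 N), for 0.2 s.
4. the spare module is seated in the fixture's nest, let go (horizontal distance between spare_module and test_fixture below 0.007 m and angle between the y axis of spare_module and the y axis of test_fixture, either way round below 0.1 rad and angle between spare_module's own z axis and vertical below 0.06 rad and z of spare_module in the frame of test_fixture between 0.009 and 0.015 m and linear speed of spare_module below 0.02 m/s and angular speed of spare_module below 0.15 rad/s and contact force between the fingers and spare_module below 0.1 N), for 0.2 s.
5. the heat sink is back flat and centred on the spare module, let go (horizontal distance between heat_sink and test_fixture below 0.01 m and angle between the y axis of heat_sink and the y axis of test_fixture, either way round below 0.2 rad and angle between each of heat_sink, spare_module's own z axis and vertical below 0.06 rad and z of heat_sink in the frame of test_fixture between 0.033 and 0.039 m and linear speed of each of heat_sink, spare_module below 0.02 m/s and angular speed of each of heat_sink, spare_module below 0.15 rad/s and horizontal distance between spare_module and test_fixture below 0.007 m and angle between the y axis of spare_module and the y axis of test_fixture, either way round below 0.1 rad and z of spare_module in the frame of test_fixture between 0.009 and 0.015 m and contact force between the fingers and heat_sink below 0.1 N), for 0.2 s.
At the end, for the whole second after the job is handed in: Spare module seated in the nest (7 mm), heat sink flat on it (10 mm, 0.2 rad), bar over both posts and flat on the heat sink (7 mm; heights within 3 mm), the fixture's old module seated in the carrier that was empty (7 mm); all released and at rest (horizontal distance between each of hold_down_bar, spare_module and test_fixture below 0.007 m and angle between the y axis of each of hold_down_bar, spare_module and the y axis of test_fixture, either way round below 0.1 rad and angle between each of hold_down_bar, heat_sink, spare_module, fitted_module's own z axis and vertical below 0.06 rad and z of hold_down_bar in the frame of test_fixture between 0.06 and 0.066 m and linear speed of each of hold_down_bar, heat_sink, spare_module, fitted_module below 0.02 m/s and angular speed of each of hold_down_bar, heat_sink, spare_module, fitted_module below 0.15 rad/s and horizontal distance between heat_sink and test_fixture below 0.01 m and angle between the y axis of heat_sink and the y axis of test_fixture, either way round below 0.2 rad and z of heat_sink in the frame of test_fixture between 0.033 and 0.039 m and z of spare_module in the frame of test_fixture between 0.009 and 0.015 m and horizontal distance between fitted_module and carrier_empty below 0.007 m and angle between the y axis of fitted_module and the y axis of carrier_empty, either way round below 0.1 rad and z of fitted_module in the frame of carrier_empty between 0.002 and 0.008 m); the robot touches nothing.
It also fails if it takes over 136 s, if anything falls off the work surface, if the arm or the gripper's body presses on something with over 40 N, if the wrist force passes 120 N, or if a joint passes its speed limit or range.

## Working session

There is one attempt and no reset: what is moved stays moved. The work goes in short steps, Python scripts to look and compute and a shell command to move; the robot and the scene stay as the last step left them, time stands still between calls to the robot, and variables do not carry over. Pictures are saved under pics/ and viewed, at most 14 in all, crops included, and the job is handed in when it is done.

```bash
ls; mkdir -p pics; python3 - <<'E'
from workcell import manip
import cv2,numpy as np
for c in("top","side"):
    d=manip.camera(c); cv2.imwrite(f"pics/{c}0.png",cv2.resize(d["image"][...,::-1],(800,600)))
    np.savez(f"{c}0.npz",**d); print(c,d["mtx"].tolist(),d["R"].round(3).tolist(),d["t"].round(3).tolist())
    for l in ("test_fixture","hold_down_bar","heat_sink","fitted_module","spare_module","parts_tray","carrier_full","carrier_empty"):
        print(l,[(round(o["confidence"],2),[int(v) for v in o["extent"]]) for o in manip.outline_of(l,c)])
print(manip.state())
E
```

```text
pics
top [[395.272167001114, 0.0, 256.16476085602847], [0.0, 395.272167001114, 191.7329511491664], [0.0, 0.0, 1.0]] [[0.058, -0.998, 0.002], [-0.969, -0.057, -0.24], [0.239, 0.012, -0.971]] [-0.052, 0.573, 1.034]
test_fixture [(0.98, [213, 180, 255, 241])]
hold_down_bar [(0.7, [223, 179, 242, 232])]
heat_sink [(0.52, [225, 197, 242, 219])]
fitted_module [(0.53, [226, 192, 244, 220]), (0.38, [316, 170, 330, 204])]
spare_module [(0.87, [349, 158, 383, 185]), (0.73, [316, 171, 330, 203])]
parts_tray [(0.76, [123, 170, 198, 248])]
carrier_full [(0.79, [314, 166, 335, 207]), (0.27, [315, 170, 330, 203])]
carrier_empty [(0.74, [312, 215, 343, 260])]
side [[410.29610166833527, 0.0, 254.7383885753419], [0.0, 410.29610166833527, 191.65250384256638], [0.0, 0.0, 1.0]] [[-0.999, -0.034, -0.016], [-0.008, 0.604, -0.797], [0.036, -0.797, -0.603]] [0.553, 0.077, 1.085]
test_fixture [(0.68, [226, 197, 294, 247])]
hold_down_bar [(0.74, [229, 193, 299, 218])]
heat_sink [(0.67, [249, 213, 276, 224])]
fitted_module [(0.66, [246, 212, 281, 236])]
spare_module [(0.92, [223, 159, 247, 174]), (0.86, [212, 1
[... 169 characters left out ...]
176])]
{'clock': 0.9, 'joint_positions': array([-1.33150245e+00,  2.06541556e-01,  1.54149079e+00, -4.44473697e-06,
        1.39349535e+00, -1.50518796e-01]), 'dq': array([-0.00118921,  0.0016065 ,  0.00018815,  0.00145769, -0.0011802 ,
       -0.00112215]), 'tau': array([-2.32148595e-04, -3.83043158e+01, -2.91975081e+01, -2.29232828e-04,
        5.37705255e-04,  1.76294019e-07]), 'ee_pos': array([ 0.21848953, -0.53188315,  0.23131927]), 'ee_rot': array([ 9.81065738e-01,  1.93675029e-01, -7.44178567e-07,  3.25445071e-05]), 'ft_force': array([0.156014  , 0.16190449, 0.39875172]), 'moment': array([ 0.02139354,  0.03640865, -0.01364481]), 'grip_force': 0.0, 'gripper_width': 0.08552687683921399}
```

View pics/top0.png

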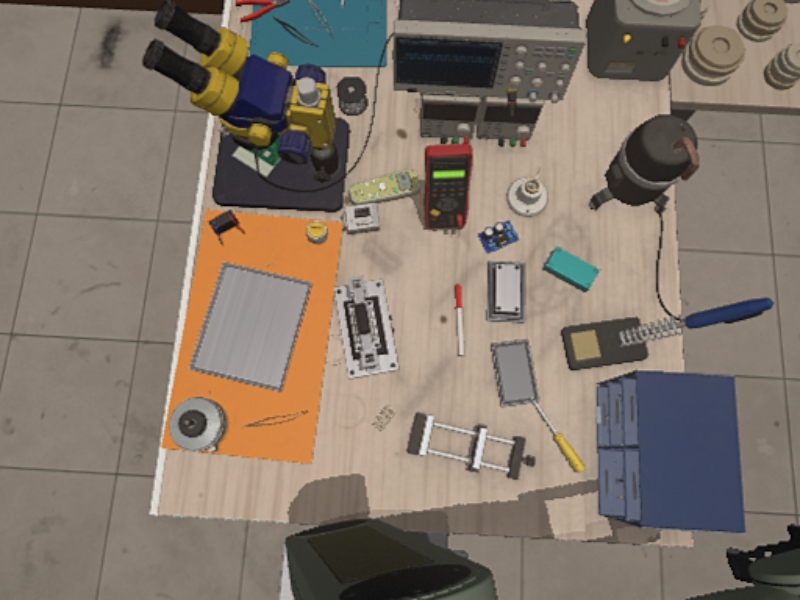

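View pics/side0.png

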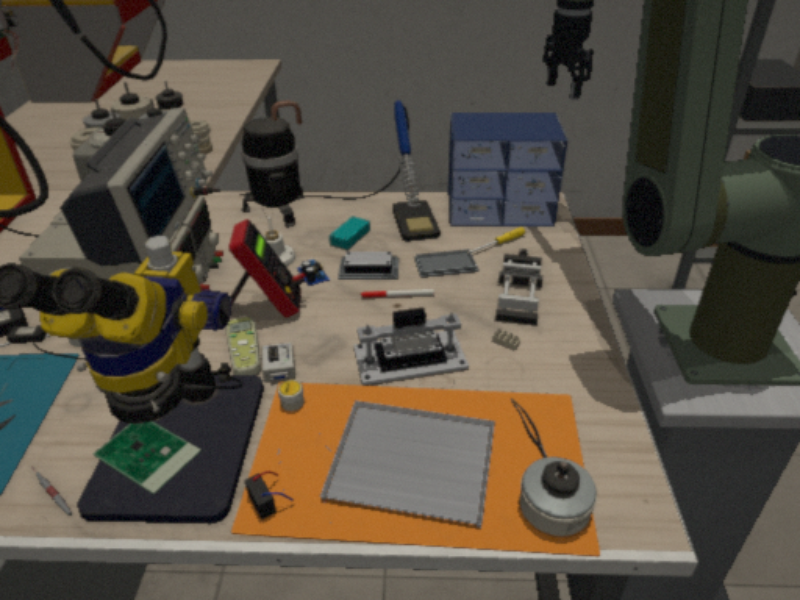

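Top view: fixture at (365,328), tray at (251,326), spare in its carrier at (506,291), empty carrier at (515,372). The turquoise decoy is at (572,268), and the loose frame at (470,445) is just a look-alike. The side view agrees with this.

```bash
cat > h.py <<'E'
import numpy as np,cv2
from workcell import manip
def cloud(d):
    K,R,t=d["mtx"],d["R"],d["t"]; v,u=np.mgrid[:384,:512]; z=d["range_z"]
    c=np.stack([(u-K[0,2])/K[0,0]*z,(v-K[1,2])/K[1,1]*z,z],-1)
    return (c-t)@R          # world, HxWx3
def plane(d,uv,h):          # pixels -> world on plane z=h
    K,R,t=d["mtx"],d["R"],d["t"]; uv=np.asarray(uv,float).reshape(-1,2)
    r=np.c_[(uv-K[:2,2])/K[0,0],np.ones(len(uv))]@R; o=-R.T@t
    return o+r*((h-o[2])/r[:,2])[:,None]
def proj(d,X):
    c=np.atleast_2d(X)@d["R"].T+d["t"]; p=c@d["mtx"].T; return p[:,:2]/p[:,2:]
def rect(xy):               # centre mm, long side mm, short mm, yaw of long axis deg (from +y... rad)
    (c,s,_)=r=cv2.minAreaRect(np.float32(xy*1000)); b=cv2.boxPoints(r); e=[b[1]-b[0],b[2]-b[1]]
    l=max(e,key=np.linalg.norm); l=l if l[1]>0 else -l
    return dict(c=np.round(c,1).tolist(),L=round(max(s),1),W=round(min(s),1),yaw=round(float(np.arctan2(-l[0],l[1])),3))
E
python3 - <<'E'
from h import *
D={c:dict(np.load(f"{c}0.npz")) for c in("top","side")}
pc={c:cloud(D[c]) for c in D}
for c in D:
  d=manip.camera(c)
  for l,h,b in (("test_fixture",.010,(.004,.014)),("parts_tray",.013,(.0,.02)),("carrier_empty",.012,(.0,.018)),("carrier_full",.012,(.0,.018)),("spare_module",.029,(.022,.035)),("hold_down_bar",.0,(.06,.08))):
    for o in manip.outline_of(l,c)[:2]:
        m=o["mask"]; P=pc[c][m]; P=P[np.isfinite(P).all(1)&(D[c]["range_z"][m]>0)]
        Q=P[(P[:,2]>b[0])&(P[:,2]<b[1])]
        print(c,l,round(o["confidence"],2),"z",np.percentile(P[:,2],[5,50,95]).round(3).tolist(),"depth",rect(Q[:,:2]) if len(Q)>5 else None)
        if h:
            v,u=np.nonzero(m); print("    plane",rect(plane(D[c],np.c_[u,v],h)[:,:2]))
# crop
a=D["top"]["image"][130:280,110:400,::-1]; cv2.imwrite("pics/crop0.png",cv2.resize(a,None,fx=2.75,fy=2.75,interpolation=2))
E
```

```text
top test_fixture 0.89 z [0.007, 0.011, 0.019] depth {'c': [532.7, 42.9], 'L': 175.1, 'W': 95.5, 'yaw': -1.33}
    plane {'c': [532.9, 43.0], 'L': 176.4, 'W': 95.5, 'yaw': -1.335}
top parts_tray 0.58 z [0.003, 0.007, 0.012] depth {'c': [527.1, 259.6], 'L': 217.5, 'W': 182.8, 'yaw': 1.391}
    plane {'c': [525.3, 257.0], 'L': 215.9, 'W': 179.9, 'yaw': 1.392}
top parts_tray 0.26 z [0.02, 0.029, 0.033] depth {'c': [608.5, -198.0], 'L': 94.1, 'W': 37.3, 'yaw': -1.099}
    plane {'c': [622.2, -216.3], 'L': 98.1, 'W': 47.6, 'yaw': -1.559}
top carrier_empty 0.91 z [0.002, 0.006, 0.012] depth {'c': [466.5, -234.7], 'L': 114.7, 'W': 71.8, 'yaw': -1.425}
    plane {'c': [465.8, -234.0], 'L': 114.2, 'W': 70.7, 'yaw': -1.404}
top carrier_empty 0.43 z [0.015, 0.029, 0.033] depth {'c': [597.3, -197.4], 'L': 65.8, 'W': 27.5, 'yaw': -1.053}
    plane {'c': [623.2, -216.6], 'L': 96.7, 'W': 47.4, 'yaw': -1.559}
top carrier_full 0.69 z [-0.001, 0.008, 0.029] depth {'c': [621.5, -217.0], 'L': 124.2, 'W': 75.3, 'yaw': -1.553}
    plane {'c': [618.5, -215.6], 'L': 122.8, 'W': 74.5, 'yaw': -1.546}
top spare
[... 973 characters left out ...]
, 'L': 118.1, 'W': 86.7, 'yaw': -1.396}
side carrier_full 0.55 z [0.004, 0.008, 0.015] depth {'c': [619.7, -207.2], 'L': 121.2, 'W': 67.5, 'yaw': -1.461}
    plane {'c': [619.1, -203.2], 'L': 118.9, 'W': 76.2, 'yaw': -1.537}
side spare_module 0.87 z [0.003, 0.025, 0.029] depth {'c': [669.9, -336.7], 'L': 95.7, 'W': 48.2, 'yaw': -0.481}
    plane {'c': [662.7, -317.4], 'L': 125.1, 'W': 72.7, 'yaw': -0.488}
side spare_module 0.6 z [0.012, 0.03, 0.033] depth {'c': [620.5, -213.9], 'L': 90.8, 'W': 49.1, 'yaw': -1.55}
    plane {'c': [619.9, -203.6], 'L': 92.2, 'W': 71.3, 'yaw': -1.56}
side hold_down_bar 0.87 z [0.004, 0.075, 0.103] depth {'c': [534.6, 47.0], 'L': 163.3, 'W': 31.2, 'yaw': -1.331}
```

View pics/crop0.png

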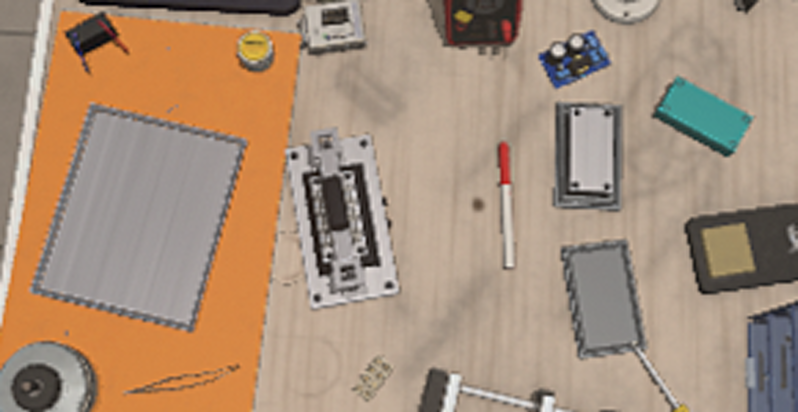

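```bash
python3 - <<'E'
from h import *
H={}
for c in("top","side"):
    d=dict(np.load(f"{c}0.npz")); P=cloud(d)[d["range_z"]>0]
    for x,y,z in P:
        k=(int(x//.08),int(y//.08))
        if 0<k[0]<12 and -9<k[1]<7: H[k]=max(H.get(k,0),z)
print("y(cm):",[j*8 for j in range(6,-9,-1)])
for i in range(11,0,-1): print(i*8,[int(100*H.get((i,j),-.01)) for j in range(6,-9,-1)])
E
```

```text
y(cm): [48, 40, 32, 24, 16, 8, 0, -8, -16, -24, -32, -40, -48, -56, -64]
88 [-1, 0, 38, 36, 30, 26, 31, 31, 31, 31, 31, 0, 21, 0, -1]
80 [-1, 0, 38, 35, 29, 29, 2, 17, 17, 19, 11, 19, 25, 21, -1]
72 [-1, 0, 4, 24, 25, 22, 3, 15, 15, 4, 5, 3, 25, 23, -1]
64 [-1, 0, 4, 3, 4, 4, 1, 0, 0, 3, 3, 3, 0, 1, -1]
56 [-1, 0, 1, 1, 1, 7, 8, 0, 1, 3, 1, 2, 11, 18, 20]
48 [-1, 0, 1, 1, 1, 2, 10, 1, 1, 1, 2, 2, 11, 18, 19]
40 [-1, 0, 1, 1, 1, 1, 8, 1, 0, 1, 1, 20, 20, 20, -1]
32 [-1, 0, 9, 8, 1, 1, 2, 4, 4, 4, 2, 20, 20, 20, -1]
24 [-1, 0, 6, 6, 0, 0, 0, 76, 76, 4, 2, 56, 53, 43, 35]
16 [-1, 0, 0, 0, 0, 43, 73, 77, 76, 0, 61, 61, 35, 43, 32]
8 [0, 0, 0, 0, 0, 39, 55, 33, 1, 0, 0, 0, 0, 0, 0]
```

```bash
python3 -m creep '[[1,[0,0,40],[0,0,0]],[1,[0,0,40],[0,0,0]],[1,[5,15,30],[0,0,0]],[1,[15,30,0],[0,0,-0.05]],[1,[18,32,0],[0,0,-0.05]],[1,[18,32,0],[0,0,-0.05]],[1,[18,32,0],[0,0,0]],[1,[18,32,0],[0,0,0]],[1,[18,32,0],[0,0,0]],[1,[18,32,0],[0,0,0]]]' && python3 -m creep '[[1,[18,32,0],[0,0,0]],[1,[18,32,0],[0,0,0]],[1,[18,32,0],[0,0,0]],[1,[18,32,0],[0,0,0]],[1,[18,32,0],[0,0,0]],[1,[18,32,0],[0,0,0]],[1,[18,32,-10],[0,0,0]],[1,[18,32,-20],[0,0,0]],[1,[18,32,-20],[0,0,0]],[1,[6,18,-20],[0,0,0]]]'; python3 -c "
from h import *; s=manip.state(); print(s)"
```

```text
clock: 2.6
ee_pos: [0.347, -0.2935, 0.3415]
ee_rot: [0.993, 0.119, 0.0, 0.0]
ft_force: [-0.2, 0.3, 0.1]
gripper_width: 0.0853
grip_force: 0.0
clock: 3.6
ee_pos: [0.5157, 0.0135, 0.2708]
ee_rot: [0.993, 0.121, 0.001, -0.0]
ft_force: [-0.3, -0.7, -0.1]
gripper_width: 0.0855
grip_force: 0.0
{'clock': 3.6, 'joint_positions': array([-1.42202174e-01,  4.95094968e-02,  1.63538462e+00,  7.76720199e-04,
        1.45547921e+00,  1.18638828e+00]), 'dq': array([ 0.34546274,  0.25055074,  0.15977607, -0.02176215, -0.39091186,
        0.34791911]), 'tau': array([ -0.6060857 , -33.17653656, -30.33081293,   0.18983364,
         0.29025257,  -0.18066149]), 'ee_pos': array([0.51565921, 0.01349909, 0.27077499]), 'ee_rot': array([ 9.92681108e-01,  1.20762982e-01,  6.89063821e-04, -2.13832829e-04]), 'ft_force': array([-0.2539147 , -0.69593113, -0.09357718]), 'moment': array([-0.03707235,  0.01988686, -0.01008584]), 'grip_force': 0.0, 'gripper_width': 0.08547455398369894}
```

```bash
python3 - <<'E'
from h import *
for c in("top","side"):
    d=dict(np.load(f"{c}0.npz")); P=cloud(d); m=(d["range_z"]>0)&(np.abs(P[...,0]-.533)<.05)&(np.abs(P[...,1]-.044)<.04)&(P[...,2]>.092)&(P[...,2]<.108)
    print(c,m.sum(),P[m].mean(0).round(4),rect(P[m][:,:2]))
E
python3 -m creep '[[1,[9,16,-30],[0,0,0]],[1,[8,14,-45],[0,0,0]],[1,[1,1,-40],[0,0,0]],[1,[0,0,-25],[0,0,0]],[1,[0,0,0],[0,0,0]],[1,[0,0,0],[0,0,0]],[1,[0,0,0],[0,0,0]],[1,[0,0,0],[0,0,0]],[1,[0,0,0],[0,0,0]],[1,[0,0,0],[0,0,0]]]'
```

```text
top 141 [0.5324 0.0452 0.1004] {'c': [532.9, 45.2], 'L': 51.2, 'W': 19.9, 'yaw': -1.332}
side 162 [0.5348 0.0514 0.1003] {'c': [534.4, 47.8], 'L': 51.7, 'W': 22.9, 'yaw': -1.365}
clock: 4.6
ee_pos: [0.5332, 0.042, 0.1324]
ee_rot: [0.993, 0.12, 0.001, 0.0]
ft_force: [0.2, 0.5, 0.0]
gripper_width: 0.0854
grip_force: 0.0
```

```bash
python3 -m creep '[[1,[0,1.5,-15],[0,0,0]],[1,[0,1.5,-15],[0,0,0]],[1,[0,0,-14],[0,0,0]],[1,[0,0,-11],[0,0,0]],[1,[0,0,0],[0,0,0]],[0,[0,0,0],[0,0,0]],[0,[0,0,0],[0,0,0]],[0,[0,0,0],[0,0,0]],[0,[0,0,0],[0,0,0]],[0,[0,0,0],[0,0,0]]]'; python3 -m creep '[[0,[0,0,0],[0,0,0]],[0,[0,0,0],[0,0,0]],[0,[0,0,0],[0,0,0]],[0,[0,0,0],[0,0,0]],[0,[0,0,0],[0,0,0]],[0,[0,0,0],[0,0,0]],[0,[0,0,0],[0,0,0]],[0,[0,0,0],[0,0,0]],[0,[0,0,0],[0,0,0]],[0,[0,0,0],[0,0,0]]]'; python3 -c "
from h import *; s=manip.state(); print(s['moment'],s['ft_force'])"
```

```text
clock: 5.6
ee_pos: [0.5329, 0.0454, 0.0769]
ee_rot: [0.993, 0.12, 0.001, -0.0]
ft_force: [-0.4, 1.4, 1.5]
gripper_width: 0.019
grip_force: 60.1
clock: 6.6
ee_pos: [0.5329, 0.0454, 0.0769]
ee_rot: [0.993, 0.12, 0.001, -0.0]
ft_force: [-1.5, 1.9, 6.2]
gripper_width: 0.0188
grip_force: 60.6
[ 0.34055821  0.22292281 -0.03345903] [-1.4842762   1.94112969  6.24398458]
```

```bash
python3 -m creep '[[0,[0,0,6],[0,0,0]],[0,[0,0,10],[0,0,0]],[0,[0,0,15],[0,0,0]],[0,[0,0,20],[0,0,0]],[0,[0,0,25],[0,0,0]],[0,[0,0,25],[0,0,0]],[0,[0,0,10],[0,0,0]],[0,[0,0,0],[0,0,0]],[0,[0,0,0],[0,0,0]],[0,[0,0,0],[0,0,0]]]'; python3 - <<'E'
from h import *
d=manip.camera("side"); cv2.imwrite("pics/lift.png",cv2.resize(d["image"][120:300,170:350,::-1],(720,720)[:2])[:600]); print(manip.state()["moment"])
for o in manip.outline_of("hold_down_bar","side")[:1]:
    P=cloud(d)[o["mask"]]; Q=P[(P[:,2]>.16)&(P[:,2]<.192)]; print(np.percentile(P[:,2],[5,50,95]),rect(Q[:,:2]))
E
```

```text
clock: 7.6
ee_pos: [0.531, 0.0452, 0.1853]
ee_rot: [0.993, 0.12, -0.002, -0.0]
ft_force: [0.0, 0.4, -3.9]
gripper_width: 0.0185
grip_force: 59.5
[ 0.00444297 -0.00812537  0.01463074]
[0.17537897 0.18270163 0.20858224] {'c': [532.1, 48.9], 'L': 163.7, 'W': 31.3, 'yaw': -1.344}
```

View pics/lift.png

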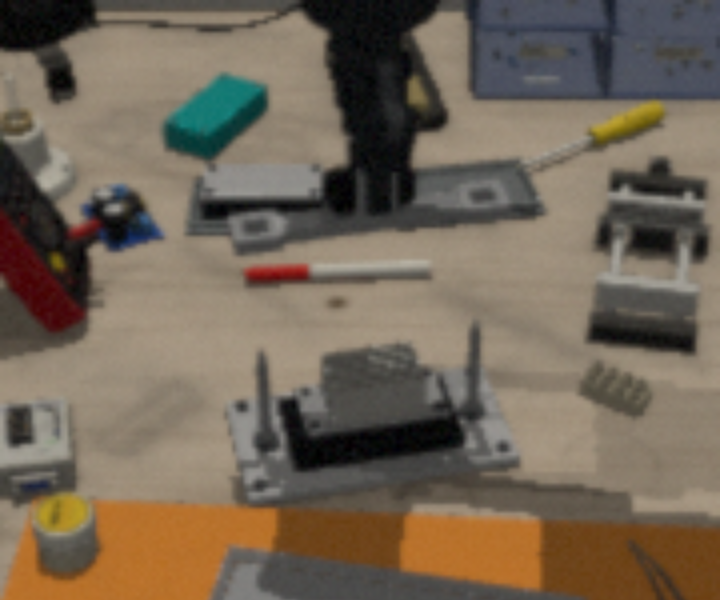

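Side view: the bar is lifted clear and level. The heat sink still stands on the module in the fixture at crop px (370,385). Carrying the bar to the far side of the tray.

```bash
python3 -m creep '[[0,[0,15,0],[0,0,-0.06]],[0,[0,30,0],[0,0,-0.1]],[0,[1,35,0],[0,0,-0.1]],[0,[1,35,0],[0,0,-0.1]],[0,[1,35,0],[0,0,-0.06]],[0,[0,35,0],[0,0,0]],[0,[0,35,-15],[0,0,0]],[0,[0,22,-30],[0,0,0]],[0,[0,10,-40],[0,0,0]],[0,[0,0,-25],[0,0,0]]]'; python3 -m creep '[[0,[0,0,-20],[0,0,0]],[0,[0,0,-15],[0,0,0]],[0,[0,0,-8],[0,0,0]],[0,[0,0,-4],[0,0,0]],[0,[0,0,0],[0,0,0]],[0,[0,0,0],[0,0,0]],[0,[0,0,0],[0,0,0]],[0,[0,0,0],[0,0,0]],[0,[0,0,0],[0,0,0]],[0,[0,0,0],[0,0,0]]]'
```

```text
clock: 8.7
ee_pos: [0.5329, 0.2982, 0.0732]
ee_rot: [0.996, -0.089, -0.002, 0.001]
ft_force: [-1.1, -1.7, -3.9]
gripper_width: 0.0189
grip_force: 59.4
clock: 9.7
ee_pos: [0.5356, 0.2972, 0.0306]
ee_rot: [0.996, -0.09, 0.0, -0.0]
ft_force: [-0.7, 0.5, -3.3]
gripper_width: 0.0194
grip_force: 59.4
```

```bash
python3 -m creep '[[0,[0,0,-5],[0,0,0]],[0,[0,0,-4],[0,0,0]],[0,[0,0,-1],[0,0,0]],[0,[0,0,0],[0,0,0]],[0,[0,0,0],[0,0,0]],[0.35,[0,0,0],[0,0,0]],[0.35,[0,0,0],[0,0,0]],[0.4,[0,0,0],[0,0,0]],[0.5,[0,0,10],[0,0,0]],[0.5,[0,0,20],[0,0,0]]]'; python3 -m creep '[[0.5,[0,0,30],[0,0,0]],[0.7,[0,-10,40],[0,0,0]],[1,[0,-35,30],[0,0,0.08]],[1,[0,-35,0],[0,0,0.1]],[1,[0,-35,0],[0,0,0.1]],[1,[0,-35,0],[0,0,0.1]],[1,[0,-35,0],[0,0,0.04]],[1,[0,-35,0],[0,0,0]],[1,[-1,-25,0],[0,0,0]],[1,[-1,-8,0],[0,0,0]]]'; python3 - <<'E'
from h import *
for c in ("top","side"):
    d=manip.camera(c); P=cloud(d)
    for o in manip.outline_of("hold_down_bar",c)[:1]:
        Q=P[o["mask"]]; Q=Q[(Q[:,2]>.008)&(Q[:,2]<.03)]; print(c,np.percentile(Q[:,2],[5,50,95]),rect(Q[:,:2]))
    for o in manip.outline_of("heat_sink",c)[:2]:
        Q=P[o["mask"]]; print(c,o["confidence"],np.median(Q,0)); Q=Q[(Q[:,2]>.055)&(Q[:,2]<.07)]; print(rect(Q[:,:2])) if len(Q)>4 else 0
    cv2.imwrite(f"pics/b_{c}.png",cv2.resize(d["image"][150:280,110:310,::-1],None,fx=4,fy=4))
E
```

```text
clock: 10.7
ee_pos: [0.534, 0.2965, 0.0494]
ee_rot: [0.996, -0.09, -0.002, 0.001]
ft_force: [-0.6, 0.0, -0.6]
gripper_width: 0.0428
grip_force: 0.0
clock: 11.7
ee_pos: [0.5339, 0.0418, 0.1514]
ee_rot: [0.993, 0.118, 0.001, 0.0]
ft_force: [-0.4, 0.5, -0.1]
gripper_width: 0.0854
grip_force: 0.0
top [0.00986619 0.01608845 0.01972421] {'c': [537.7, 295.9], 'L': 166.2, 'W': 30.0, 'yaw': 1.393}
side [0.0080905  0.0091341  0.01439495] {'c': [526.6, 258.3], 'L': 212.7, 'W': 178.6, 'yaw': 1.397}
side 0.8 [0.53011007 0.05821561 0.06171113]
{'c': [531.5, 46.7], 'L': 60.2, 'W': 44.5, 'yaw': -1.322}
```

View pics/b_top.png

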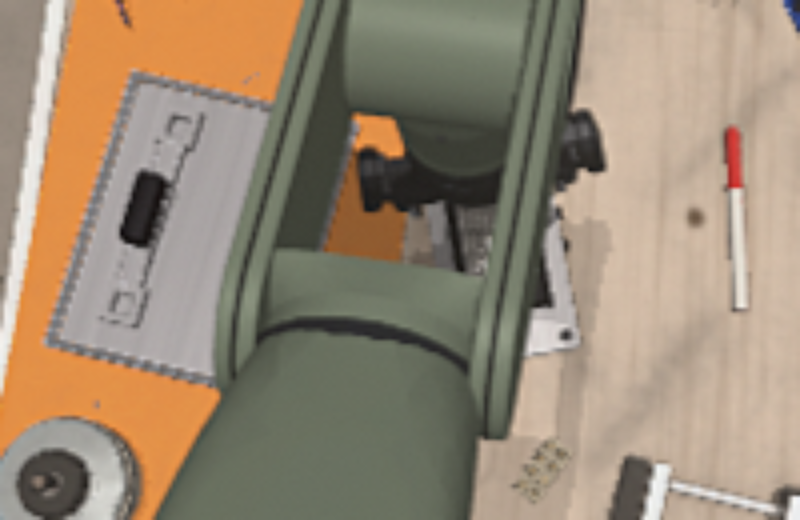

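Top view: bar lies flat in the tray, centred at crop px (145,220) on the far side, beside free space for the heat sink. Now descending on the heat sink.

```bash
python3 -m creep '[[1,[0,2,-30],[0,0,0]],[1,[-1,1,-30],[0,0,0]],[1,[0,0,-25],[0,0,0]],[1,[0,0,-15],[0,0,0]],[1,[0,0,-9],[0,0,0]],[1,[0,0,0],[0,0,0]],[1,[0,0,0],[0,0,0]],[0,[0,0,0],[0,0,0]],[0,[0,0,0],[0,0,0]],[0,[0,0,0],[0,0,0]]]'; python3 -m creep '[[0,[0,0,0],[0,0,0]],[0,[0,0,0],[0,0,0]],[0,[0,0,0],[0,0,0]],[0,[0,0,0],[0,0,0]],[0,[0,0,0],[0,0,0]],[0,[0,0,0],[0,0,0]],[0,[0,0,0],[0,0,0]],[0,[0,0,0],[0,0,0]],[0,[0,0,0],[0,0,0]],[0,[0,0,0],[0,0,0]]]'
```

```text
clock: 13.0
ee_pos: [0.5331, 0.0471, 0.0421]
ee_rot: [0.993, 0.12, 0.001, 0.0]
ft_force: [0.2, -0.5, 0.7]
gripper_width: 0.0441
grip_force: 0.0
clock: 14.0
ee_pos: [0.5335, 0.047, 0.0423]
ee_rot: [0.993, 0.12, 0.001, 0.0]
ft_force: [-0.7, 0.2, 5.9]
gripper_width: 0.0387
grip_force: 63.0
```

```bash
python3 -m creep '[[0,[0,0,6],[0,0,0]],[0,[0,0,12],[0,0,0]],[0,[0,0,25],[0,0,0]],[0,[0,0,35],[0,0,0]],[0,[0,0,30],[0,0,0]],[0,[-1,15,0],[0,0,-0.06]],[0,[-3,30,0],[0,0,-0.1]],[0,[-3,35,0],[0,0,-0.1]],[0,[-3,35,0],[0,0,-0.1]],[0,[-3,30,0],[0,0,-0.06]]]'; python3 -m creep '[[0,[0,20,0],[0,0,0]],[0,[0,6,0],[0,0,0]],[0,[0,0,-20],[0,0,0]],[0,[0,0,-30],[0,0,0]],[0,[0,0,-30],[0,0,0]],[0,[0,0,-20],[0,0,0]],[0,[0,0,-10],[0,0,0]],[0,[0,0,0],[0,0,0]],[0,[0,0,0],[0,0,0]],[0,[0,0,0],[0,0,0]]]'
```

```text
clock: 15.0
ee_pos: [0.5188, 0.1936, 0.1497]
ee_rot: [0.996, -0.091, -0.0, -0.0]
ft_force: [0.5, -0.3, -1.6]
gripper_width: 0.0386
grip_force: 62.3
clock: 16.0
ee_pos: [0.521, 0.2183, 0.041]
ee_rot: [0.996, -0.09, 0.002, -0.001]
ft_force: [-0.1, 0.2, -2.2]
gripper_width: 0.0385
grip_force: 62.3
```

```bash
python3 - <<'E'
from h import *
d=manip.camera("side"); print(manip.state()["ee_pos"])
cv2.imwrite("pics/hs.png",cv2.resize(d["image"][180:340,200:360,::-1],(600,600)))
E
```

```text
[0.520928   0.21834606 0.04094555]
```

View pics/hs.png

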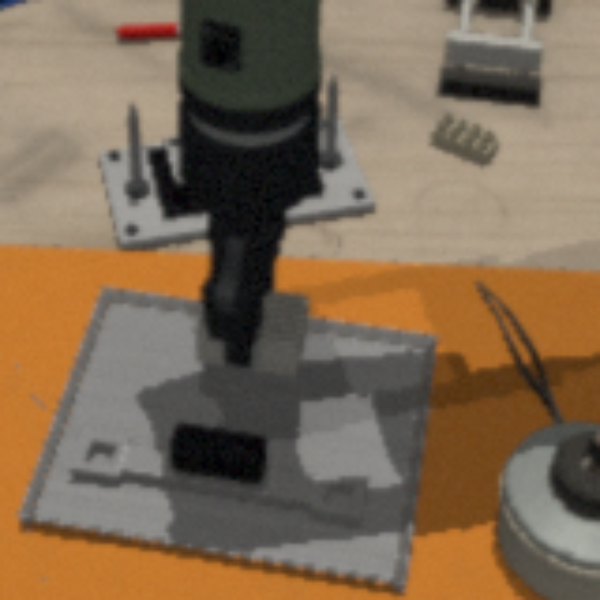

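Heat sink is held over the near half of the tray (px 255,335), with the bar at (220,470). Lowering.

```bash
python3 -m creep '[[0,[0,0,-12],[0,0,0]],[0,[0,0,-9],[0,0,0]],[0,[0,0,-5],[0,0,0]],[0,[0,0,-2],[0,0,0]],[0,[0,0,0],[0,0,0]],[0,[0,0,0],[0,0,0]],[0.6,[0,0,0],[0,0,0]],[0.6,[0,0,0],[0,0,0]],[0.65,[0,0,5],[0,0,0]],[0.7,[0,0,15],[0,0,0]]]'; python3 -m creep '[[0.8,[0,0,30],[0,0,0]],[1,[0,-10,40],[0,0,0.06]],[1,[3,-30,20],[0,0,0.1]],[1,[3,-35,0],[0,0,0.1]],[1,[3,-35,0],[0,0,0.1]],[1,[3,-30,0],[0,0,0.06]],[1,[0,-20,0],[0,0,0]],[1,[0,-11,0],[0,0,0]],[1,[0,0,0],[0,0,0]],[1,[0,0,0],[0,0,0]]]'; python3 - <<'E'
from h import *
for c in ("top","side"):
    d=manip.camera(c); P=cloud(d); np.savez(f"hs_{c}.npz",**d)
    for o in manip.outline_of("heat_sink",c)[:2]:
        Q=P[o["mask"]]; print(c,o["confidence"],np.median(Q,0).round(4)); Q=Q[(Q[:,2]>.025)&(Q[:,2]<.045)]; print(rect(Q[:,:2])) if len(Q)>4 else 0
    for o in manip.outline_of("fitted_module",c)[:2]:
        Q=P[o["mask"]]; print(c,"mod",o["confidence"],np.median(Q,0).round(4)); Q=Q[(Q[:,2]>.03)&(Q[:,2]<.042)]; print(rect(Q[:,:2])) if len(Q)>4 else 0
d=manip.camera("side"); cv2.imwrite("pics/hs2.png",cv2.resize(d["image"][180:340,200:360,::-1],(600,600)))
E
```

```text
clock: 17.05
ee_pos: [0.5178, 0.2177, 0.0301]
ee_rot: [0.996, -0.09, -0.002, 0.001]
ft_force: [0.1, 0.3, 0.1]
gripper_width: 0.0597
grip_force: 0.0
clock: 18.05
ee_pos: [0.5316, 0.0477, 0.1217]
ee_rot: [0.993, 0.12, 0.0, -0.0]
ft_force: [0.0, 0.2, 0.4]
gripper_width: 0.0855
grip_force: 0.0
top 0.64 [0.519  0.2333 0.0276]
{'c': [517.2, 232.1], 'L': 56.1, 'W': 11.9, 'yaw': 1.364}
top mod 0.38 [0.5243 0.0587 0.0367]
{'c': [521.9, 60.1], 'L': 34.9, 'W': 17.1, 'yaw': 1.514}
side 0.92 [0.5165 0.2282 0.0312]
{'c': [516.9, 219.1], 'L': 60.0, 'W': 42.1, 'yaw': 1.388}
side mod 0.79 [0.5327 0.0586 0.0372]
{'c': [533.0, 47.6], 'L': 91.1, 'W': 48.9, 'yaw': -1.357}
```

View pics/hs2.png

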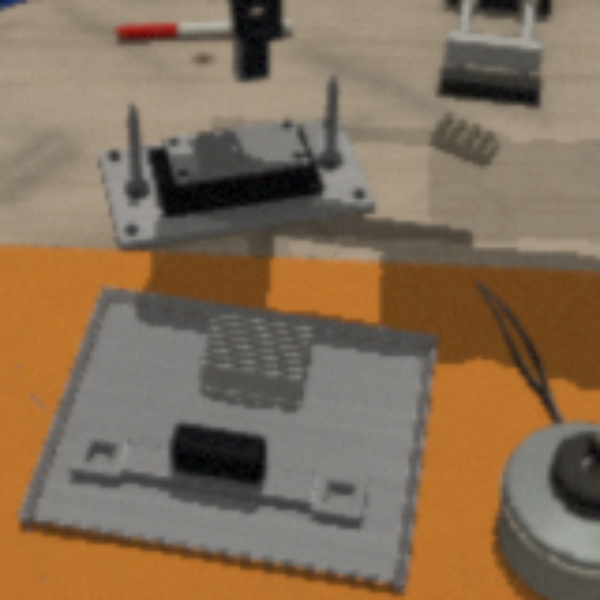

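Heat sink lies flat in the tray at px (255,360), beside the bar at (220,475). The old module is exposed in the nest at (240,160). Grasping it.

```bash
python3 -m creep '[[1,[1,-1,-30],[0,0,0]],[1,[0.5,-1,-30],[0,0,0]],[1,[0,0,-22],[0,0,0]],[1,[0,0,-12],[0,0,0]],[1,[0,0,-7],[0,0,0]],[1,[0,0,0],[0,0,0]],[1,[0,0,0],[0,0,0]],[0,[0,0,0],[0,0,0]],[0,[0,0,0],[0,0,0]],[0,[0,0,0],[0,0,0]]]'; python3 -m creep '[[0,[0,0,0],[0,0,0]],[0,[0,0,0],[0,0,0]],[0,[0,0,0],[0,0,0]],[0,[0,0,0],[0,0,0]],[0,[0,0,0],[0,0,0]],[0,[0,0,0],[0,0,0]],[0,[0,0,0],[0,0,0]],[0,[0,0,0],[0,0,0]],[0,[0,0,0],[0,0,0]],[0,[0,0,0],[0,0,0]]]'
```

```text
clock: 19.4
ee_pos: [0.5336, 0.0452, 0.0213]
ee_rot: [0.993, 0.12, 0.001, 0.0]
ft_force: [-9.0, 0.9, 30.4]
gripper_width: 0.044
grip_force: 58.8
clock: 20.4
ee_pos: [0.5341, 0.0451, 0.0215]
ee_rot: [0.993, 0.12, 0.001, 0.0]
ft_force: [-1.0, -0.9, 5.1]
gripper_width: 0.044
grip_force: 62.4
```

```bash
python3 -m creep '[[0,[0,0,6],[0,0,0]],[0,[0,0,12],[0,0,0]],[0,[0,0,25],[0,0,0]],[0,[0,-5,35],[0,0,0]],[0,[-5,-25,20],[0,0,0]],[0,[-8,-35,0],[0,0,-0.02]],[0,[-9,-35,0],[0,0,-0.02]],[0,[-9,-35,0],[0,0,-0.02]],[0,[-9,-35,0],[0,0,-0.01]],[0,[-9,-35,0],[0,0,0]]]'; python3 -m creep '[[0,[-9,-35,0],[0,0,0]],[0,[-8,-28,0],[0,0,0]],[0,[0,-10,-10],[0,0,0]],[0,[0,0,-25],[0,0,0]],[0,[0,0,-25],[0,0,0]],[0,[0,0,-15],[0,0,0]],[0,[0,0,-5],[0,0,0]],[0,[0,0,0],[0,0,0]],[0,[0,0,0],[0,0,0]],[0,[0,0,0],[0,0,0]]]'; python3 - <<'E'
from h import *
for c in ("top","side"):
    d=manip.camera(c); P=cloud(d)
    for o in manip.outline_of("fitted_module",c)[:2]:
        Q=P[o["mask"]]; print(c,"mod",o["confidence"],np.median(Q,0).round(4)); Q=Q[(Q[:,2]>.05)&(Q[:,2]<.09)]; print(rect(Q[:,:2])) if len(Q)>4 else 0
cv2.imwrite("pics/m1.png",cv2.resize(d["image"][120:220,200:340,::-1],None,fx=5.6,fy=5.6))
E
```

```text
clock: 21.4
ee_pos: [0.4832, -0.161, 0.1188]
ee_rot: [0.996, 0.085, 0.0, 0.0]
ft_force: [0.8, -0.3, -1.0]
gripper_width: 0.0447
grip_force: 61.6
clock: 22.4
ee_pos: [0.468, -0.2333, 0.0395]
ee_rot: [0.996, 0.085, 0.001, 0.001]
ft_force: [-0.3, -0.5, -2.2]
gripper_width: 0.0438
grip_force: 61.6
top mod 0.37 [ 0.6159 -0.214   0.0284]
side mod 0.78 [ 0.4778 -0.2167  0.0545]
{'c': [467.4, -232.2], 'L': 92.4, 'W': 53.1, 'yaw': -1.444}
```

View pics/m1.png

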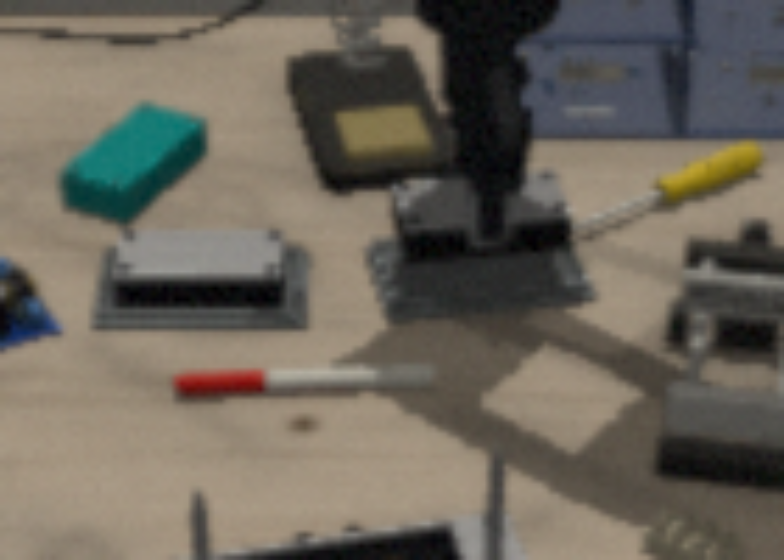

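Module hangs level over the empty carrier (px 485,220 over 485,285) and lined up with it. Lowering.

```bash
python3 -m creep '[[0,[0,0,-10],[0,0,0]],[0,[0,0,-6],[0,0,0]],[0,[0,0,-4],[0,0,0]],[0,[0,0,-3],[0,0,0]],[0,[0,0,-2],[0,0,0]],[0,[0,0,0],[0,0,0]],[0,[0,0,0],[0,0,0]],[0,[0,0,0],[0,0,0]],[0,[0,0,0],[0,0,0]],[0,[0,0,0],[0,0,0]]]'
```

```text
clock: 23.6
ee_pos: [0.4664, -0.2325, 0.0144]
ee_rot: [0.996, 0.085, -0.001, -0.001]
ft_force: [-4.3, 3.2, 10.7]
gripper_width: 0.0441
grip_force: 62.9
```

```bash
python3 -m creep '[[0.62,[0,0,0],[0,0,0]],[0.7,[0,0,0],[0,0,0]],[0.75,[0,0,0],[0,0,0]],[0.8,[0,0,8],[0,0,0]],[0.9,[0,0,20],[0,0,0]],[1,[0,0,35],[0,0,0]],[1,[10,0,35],[0,0,-0.04]],[1,[30,3,0],[0,0,-0.04]],[1,[35,5,0],[0,0,-0.04]],[1,[35,5,0],[0,0,-0.04]]]'; python3 -m creep '[[1,[30,4,0],[0,0,0]],[1,[14,1,0],[0,0,0]],[1,[0,0,-20],[0,0,0]],[1,[0,0,-15],[0,0,0]],[1,[0,0,0],[0,0,0]],[1,[0,0,0],[0,0,0]],[1,[0,0,0],[0,0,0]],[1,[0,0,0],[0,0,0]],[1,[0,0,0],[0,0,0]],[1,[0,0,0],[0,0,0]]]'; python3 - <<'E'
from h import *
for c in ("top","side"):
    d=manip.camera(c); P=cloud(d)
    for l in ("fitted_module","spare_module"):
      for o in manip.outline_of(l,c)[:3]:
        Q=P[o["mask"]]; print(c,l,o["confidence"],np.median(Q,0).round(4)); Q=Q[(Q[:,2]>.022)&(Q[:,2]<.036)]; print(rect(Q[:,:2])) if len(Q)>4 else 0
cv2.imwrite("pics/m2.png",cv2.resize(d["image"][120:220,200:340,::-1],None,fx=5.6,fy=5.6))
E
```

```text
clock: 24.6
ee_pos: [0.5784, -0.2201, 0.1126]
ee_rot: [1.0, 0.004, 0.001, 0.0]
ft_force: [0.2, -0.6, -0.9]
gripper_width: 0.0858
grip_force: 0.0
clock: 25.6
ee_pos: [0.6212, -0.2151, 0.077]
ee_rot: [1.0, 0.005, 0.0, 0.0]
ft_force: [-0.6, 0.1, 0.1]
gripper_width: 0.0856
grip_force: 0.0
top fitted_module 0.58 [0.5374 0.2927 0.0176]
{'c': [558.3, 291.6], 'L': 95.1, 'W': 17.3, 'yaw': 1.468}
top spare_module 0.73 [ 0.6474 -0.367   0.0233]
{'c': [651.3, -368.2], 'L': 42.5, 'W': 22.8, 'yaw': 1.055}
side fitted_module 0.69 [ 0.4677 -0.2178  0.0303]
{'c': [466.6, -230.9], 'L': 91.4, 'W': 53.9, 'yaw': -1.402}
side fitted_module 0.63 [0.5334 0.0543 0.0135]
{'c': [532.5, 46.6], 'L': 142.1, 'W': 64.0, 'yaw': -1.332}
side spare_module 0.73 [ 0.6757 -0.3078  0.0252]
{'c': [670.7, -335.5], 'L': 90.8, 'W': 47.0, 'yaw': -0.44}
side spare_module 0.64 [ 0.62   -0.1992  0.0304]
{'c': [620.5, -213.2], 'L': 91.2, 'W': 52.1, 'yaw': 1.559}
```

View pics/m2.png

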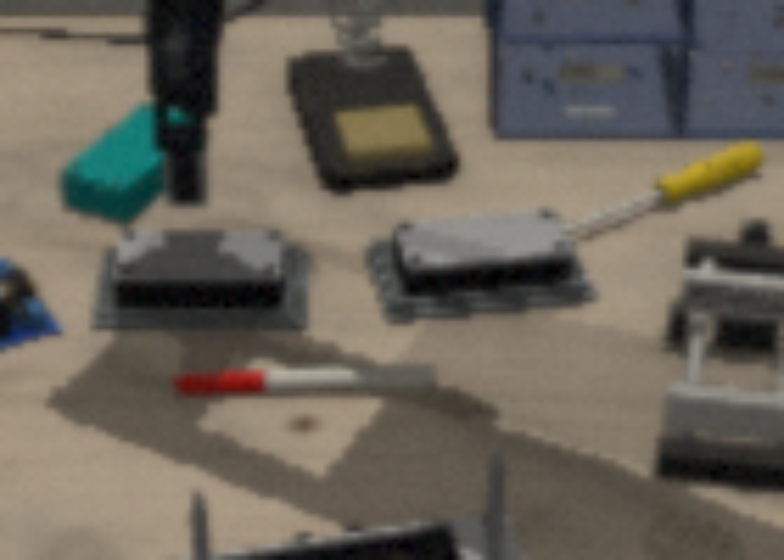

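The old module is seated flat in the formerly empty carrier (px 485,245). The spare is at (200,270), below the gripper. Grasping the spare.

```bash
python3 -m creep '[[1,[0,0.5,-20],[0,0,0]],[1,[0,0,-20],[0,0,0]],[1,[0,0,-14],[0,0,0]],[1,[0,0,-8],[0,0,0]],[1,[0,0,0],[0,0,0]],[1,[0,0,0],[0,0,0]],[0,[0,0,0],[0,0,0]],[0,[0,0,0],[0,0,0]],[0,[0,0,0],[0,0,0]],[0,[0,0,0],[0,0,0]]]'; python3 -m creep '[[0,[0,0,0],[0,0,0]],[0,[0,0,0],[0,0,0]],[0,[0,0,0],[0,0,0]],[0,[0,0,0],[0,0,0]],[0,[0,0,0],[0,0,0]],[0,[0,0,0],[0,0,0]],[0,[0,0,0],[0,0,0]],[0,[0,0,0],[0,0,0]],[0,[0,0,0],[0,0,0]],[0,[0,0,0],[0,0,0]]]'
```

```text
clock: 26.9
ee_pos: [0.622, -0.2149, 0.0157]
ee_rot: [1.0, 0.005, 0.001, 0.001]
ft_force: [-0.0, -0.2, 4.8]
gripper_width: 0.0438
grip_force: 61.9
clock: 27.9
ee_pos: [0.622, -0.2149, 0.0156]
ee_rot: [1.0, 0.005, 0.001, 0.001]
ft_force: [-0.2, 0.4, 5.5]
gripper_width: 0.0442
grip_force: 62.0
```

```bash
python3 -m creep '[[0,[0,0,6],[0,0,0]],[0,[0,0,15],[0,0,0]],[0,[0,0,30],[0,0,0]],[0,[0,0,40],[0,0,0]],[0,[-5,15,35],[0,0,0.03]],[0,[-10,30,10],[0,0,0.05]],[0,[-12,35,0],[0,0,0.05]],[0,[-12,35,0],[0,0,0.05]],[0,[-12,35,0],[0,0,0.05]],[0,[-12,35,0],[0,0,0]]]'; python3 -m creep '[[0,[-12,35,0],[0,0,0]],[0,[-8,26,0],[0,0,0]],[0,[-4.5,14,0],[0,0,0]],[0,[0,0,-20],[0,0,0]],[0,[0,0,-30],[0,0,0]],[0,[0,0,-25],[0,0,0]],[0,[0,0,-13],[0,0,0]],[0,[0,0,-5],[0,0,0]],[0,[0,0,0],[0,0,0]],[0,[0,0,0],[0,0,0]]]'; python3 - <<'E'
from h import *
for c in ("side",):
    d=manip.camera(c); P=cloud(d)
    for l in ("spare_module",):
      for o in manip.outline_of(l,c)[:3]:
        Q=P[o["mask"]]; print(c,l,o["confidence"],np.median(Q,0).round(4)); Q=Q[(Q[:,2]>.05)&(Q[:,2]<.08)]; print(rect(Q[:,:2])) if len(Q)>4 else 0
cv2.imwrite("pics/m3.png",cv2.resize(d["image"][160:260,190:330,::-1],None,fx=5.6,fy=5.6))
E
```

```text
clock: 28.9
ee_pos: [0.5569, -0.028, 0.1508]
ee_rot: [0.993, 0.12, -0.0, -0.0]
ft_force: [0.3, 0.5, -1.9]
gripper_width: 0.0439
grip_force: 61.4
clock: 29.9
ee_pos: [0.5348, 0.0453, 0.0585]
ee_rot: [0.993, 0.119, 0.001, 0.0]
ft_force: [-0.2, -0.9, -1.2]
gripper_width: 0.044
grip_force: 61.4
side spare_module 0.95 [0.5454 0.0594 0.0726]
{'c': [534.1, 49.2], 'L': 92.5, 'W': 54.6, 'yaw': -1.367}
side spare_module 0.72 [0.5332 0.0617 0.0133]
{'c': [530.9, 58.0], 'L': 142.3, 'W': 27.0, 'yaw': -1.322}
side spare_module 0.59 [ 0.6673 -0.3274  0.0253]
```

View pics/m3.png

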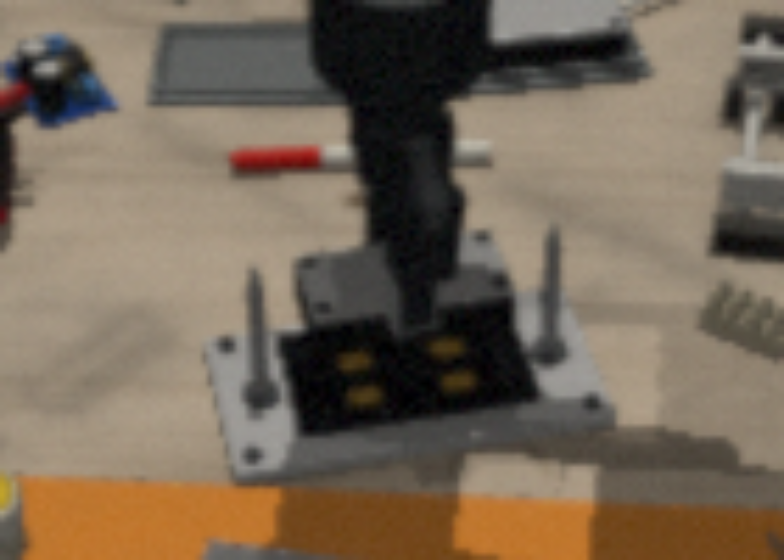

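Spare hangs level over the open nest (module at px 405,290, nest contacts visible at 410,370), lined up between the posts. Lowering.

```bash
python3 -m creep '[[0,[-0.5,0,-12],[0,0,0]],[0,[0,0,-9],[0,0,0]],[0,[0,0,-5],[0,0,0]],[0,[0,0,-4],[0,0,0]],[0,[0,0,-3],[0,0,0]],[0,[0,0,-2],[0,0,0]],[0,[0,0,-1],[0,0,0]],[0,[0,0,0],[0,0,0]],[0,[0,0,0],[0,0,0]],[0,[0,0,0],[0,0,0]]]'
```

```text
clock: 31.0
ee_pos: [0.5328, 0.0457, 0.0226]
ee_rot: [0.993, 0.12, -0.001, -0.0]
ft_force: [-5.4, -0.2, 8.3]
gripper_width: 0.0438
grip_force: 62.5
```

```bash
python3 -m creep '[[0.62,[0,0,0],[0,0,0]],[0.7,[0,0,0],[0,0,0]],[0.75,[0,0,0],[0,0,0]],[0.8,[0,0,8],[0,0,0]],[0.9,[0,0,20],[0,0,0]],[1,[0,0,40],[0,0,0]],[1,[0,0,40],[0,0,0]],[1,[-2,25,0],[0,0,-0.1]],[1,[-3,35,0],[0,0,-0.1]],[1,[-3,35,0],[0,0,-0.1]]]'; python3 -m creep '[[1,[-3,35,0],[0,0,-0.1]],[1,[-2,30,0],[0,0,-0.02]],[1,[0,12,0],[0,0,0]],[1,[0,0,-25],[0,0,0]],[1,[0,0,-25],[0,0,0]],[1,[0,0,0],[0,0,0]],[1,[0,0,0],[0,0,0]],[1,[0,0,0],[0,0,0]],[1,[0,0,0],[0,0,0]],[1,[0,0,0],[0,0,0]]]'; python3 - <<'E'
from h import *
for c in ("side","top"):
    d=manip.camera(c); P=cloud(d)
    for l,a,b in (("spare_module",.03,.042),("test_fixture",.004,.014)):
      for o in manip.outline_of(l,c)[:3]:
        Q=P[o["mask"]]; Q=Q[(Q[:,2]>a)&(Q[:,2]<b)]; print(c,l,round(o["confidence"],2),np.median(Q,0).round(4),rect(Q[:,:2])) if len(Q)>4 else 0
E
```

```text
clock: 32.0
ee_pos: [0.5255, 0.1413, 0.1306]
ee_rot: [0.999, -0.033, 0.001, -0.0]
ft_force: [0.2, -0.2, -0.6]
gripper_width: 0.0856
grip_force: 0.0
clock: 33.0
ee_pos: [0.521, 0.2176, 0.0806]
ee_rot: [0.996, -0.09, 0.001, -0.0]
ft_force: [0.3, -0.3, 0.9]
gripper_width: 0.0854
grip_force: 0.0
side spare_module 0.76 [0.565  0.0585 0.0379] {'c': [534.9, 46.7], 'L': 87.8, 'W': 48.3, 'yaw': -1.319}
side spare_module 0.68 [ 0.6636 -0.3406  0.0302] {'c': [664.7, -344.2], 'L': 38.4, 'W': 25.3, 'yaw': 0.639}
side test_fixture 0.7 [0.5675 0.0689 0.0118] {'c': [533.9, 46.4], 'L': 175.3, 'W': 97.1, 'yaw': -1.347}
top spare_module 0.73 [0.531  0.0445 0.0365] {'c': [531.7, 44.5], 'L': 92.3, 'W': 44.7, 'yaw': -1.327}
```

```bash
python3 -m creep '[[0.8,[-0.5,0.5,-25],[0,0,0]],[0.8,[0,0,-20],[0,0,0]],[0.8,[0,0,-14],[0,0,0]],[0.8,[0,0,-8],[0,0,0]],[0.8,[0,0,0],[0,0,0]],[0.8,[0,0,0],[0,0,0]],[0,[0,0,0],[0,0,0]],[0,[0,0,0],[0,0,0]],[0,[0,0,0],[0,0,0]],[0,[0,0,0],[0,0,0]]]'; python3 -m creep '[[0,[0,0,0],[0,0,0]],[0,[0,0,0],[0,0,0]],[0,[0,0,0],[0,0,0]],[0,[0,0,0],[0,0,0]],[0,[0,0,0],[0,0,0]],[0,[0,0,0],[0,0,0]],[0,[0,0,0],[0,0,0]],[0,[0,0,0],[0,0,0]],[0,[0,0,0],[0,0,0]],[0,[0,0,0],[0,0,0]]]'
```

```text
clock: 34.3
ee_pos: [0.5208, 0.2184, 0.0136]
ee_rot: [0.996, -0.09, 0.001, -0.0]
ft_force: [0.7, -0.2, 5.0]
gripper_width: 0.0388
grip_force: 62.2
clock: 35.3
ee_pos: [0.5207, 0.2185, 0.0136]
ee_rot: [0.996, -0.09, 0.001, -0.0]
ft_force: [-0.7, 0.8, 6.2]
gripper_width: 0.0386
grip_force: 62.3
```

```bash
python3 -m creep '[[0,[0,0,6],[0,0,0]],[0,[0,0,14],[0,0,0]],[0,[0,0,30],[0,0,0]],[0,[0,0,40],[0,0,0]],[0,[0,-5,30],[0,0,0.04]],[0,[3,-25,6],[0,0,0.1]],[0,[3,-35,0],[0,0,0.1]],[0,[3,-35,0],[0,0,0.1]],[0,[3,-35,0],[0,0,0.08]],[0,[3,-25,0],[0,0,0]]]'; python3 -m creep '[[0,[0,-12.5,0],[0,0,0]],[0,[0,0,-20],[0,0,0]],[0,[0,0,-25],[0,0,0]],[0,[0,0,-20],[0,0,0]],[0,[0,0,-10],[0,0,0]],[0,[0,0,-3],[0,0,0]],[0,[0,0,0],[0,0,0]],[0,[0,0,0],[0,0,0]],[0,[0,0,0],[0,0,0]],[0,[0,0,0],[0,0,0]]]'; python3 - <<'E'
from h import *
d=manip.camera("side"); P=cloud(d)
for o in manip.outline_of("heat_sink","side")[:2]:
        Q=P[o["mask"]]; Q=Q[(Q[:,2]>.075)&(Q[:,2]<.1)]; print(o["confidence"],np.median(Q,0).round(4),rect(Q[:,:2])) if len(Q)>4 else 0
cv2.imwrite("pics/h3.png",cv2.resize(d["image"][160:260,190:330,::-1],None,fx=5.6,fy=5.6))
E
```

```text
clock: 36.3
ee_pos: [0.5341, 0.0562, 0.1389]
ee_rot: [0.993, 0.12, -0.0, 0.0]
ft_force: [0.6, 0.2, -0.6]
gripper_width: 0.0386
grip_force: 61.6
clock: 37.3
ee_pos: [0.5352, 0.0456, 0.0612]
ee_rot: [0.993, 0.12, 0.001, 0.0]
ft_force: [0.2, 0.5, -0.6]
gripper_width: 0.0385
grip_force: 61.6
0.64 [0.5497 0.0524 0.0807] {'c': [532.5, 46.6], 'L': 58.7, 'W': 40.7, 'yaw': -1.363}
```

View pics/h3.png

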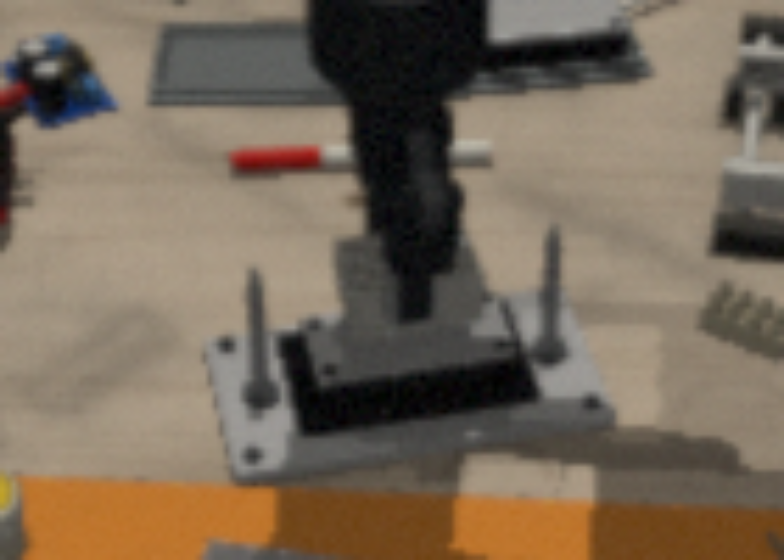

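Spare is seated in the nest, with the heat sink hovering level and centred above it (px 410,290). Lowering and releasing.

```bash
python3 -m creep '[[0,[0,0,-7],[0,0,0]],[0,[0,0,-5],[0,0,0]],[0,[0,0,-3],[0,0,0]],[0,[0,0,-2],[0,0,0]],[0,[0,0,-0.5],[0,0,0]],[0,[0,0,0],[0,0,0]],[0,[0,0,0],[0,0,0]],[0,[0,0,0],[0,0,0]],[0,[0,0,0],[0,0,0]],[0,[0,0,0],[0,0,0]]]';  python3 -m creep '[[0.6,[0,0,0],[0,0,0]],[0.65,[0,0,0],[0,0,0]],[0.7,[0,0,0],[0,0,0]],[0.8,[0,0,5],[0,0,0]],[0.9,[0,0,15],[0,0,0]],[1,[0,0,30],[0,0,0]],[1,[0,0,40],[0,0,0]],[1,[0,0,25],[0,0,0]],[1,[0,25,0],[0,0,-0.1]],[1,[0,35,0],[0,0,-0.1]]]'
```

```text
clock: 38.4
ee_pos: [0.5343, 0.0456, 0.0436]
ee_rot: [0.993, 0.12, -0.0, -0.0]
ft_force: [-3.4, -0.3, 7.0]
gripper_width: 0.0385
grip_force: 62.5
clock: 39.4
ee_pos: [0.536, 0.105, 0.16]
ee_rot: [1.0, 0.016, 0.002, 0.0]
ft_force: [0.6, 0.4, -0.6]
gripper_width: 0.0853
grip_force: 0.0
```

```bash
python3 -m creep '[[1,[0,35,0],[0,0,-0.1]],[1,[0,35,0],[0,0,-0.1]],[1,[0,35,0],[0,0,-0.02]],[1,[0,35,0],[0,0,0]],[1,[0,30,-15],[0,0,0]],[1,[0,18,-25],[0,0,0]],[1,[0,4,-25],[0,0,0]],[1,[0,0,0],[0,0,0]],[1,[0,0,0],[0,0,0]],[1,[0,0,0],[0,0,0]]]'; python3 - <<'E'
from h import *
for c in ("side","top"):
    d=manip.camera(c); P=cloud(d)
    for l,a,b in (("hold_down_bar",.012,.05),("heat_sink",.055,.07),("test_fixture",.004,.014)):
      for o in manip.outline_of(l,c)[:2]:
        Q=P[o["mask"]]; Q=Q[(Q[:,2]>a)&(Q[:,2]<b)]; print(c,l,round(o["confidence"],2),np.median(Q,0).round(4),rect(Q[:,:2])) if len(Q)>4 else 0
    m=(np.abs(P[...,0]-.535)<.06)&(np.abs(P[...,1]-.297)<.04)&(P[...,2]>.037)&(P[...,2]<.05); print(c,"handle",m.sum(),rect(P[m][:,:2]) if m.sum()>5 else 0)
E
```

```text
clock: 40.4
ee_pos: [0.5358, 0.2975, 0.0945]
ee_rot: [0.996, -0.09, 0.001, -0.001]
ft_force: [0.2, 0.1, 0.6]
gripper_width: 0.0857
grip_force: 0.0
side hold_down_bar 0.79 [0.5341 0.3022 0.0181] {'c': [537.5, 298.0], 'L': 164.4, 'W': 30.4, 'yaw': 1.399}
side test_fixture 0.71 [0.4805 0.0616 0.0116] {'c': [532.3, 46.1], 'L': 179.5, 'W': 96.6, 'yaw': -1.355}
side handle 208 {'c': [537.3, 299.4], 'L': 51.6, 'W': 21.7, 'yaw': 1.488}
top hold_down_bar 0.88 [0.5205 0.2951 0.0177] {'c': [538.1, 294.5], 'L': 159.2, 'W': 27.4, 'yaw': 1.394}
top hold_down_bar 0.61 [0.5006 0.0428 0.0364] {'c': [534.3, 45.6], 'L': 97.3, 'W': 43.7, 'yaw': -1.317}
top heat_sink 0.61 [0.5277 0.0433 0.0627] {'c': [528.5, 42.9], 'L': 54.5, 'W': 38.0, 'yaw': -1.327}
top test_fixture 0.88 [0.5259 0.0395 0.0104] {'c': [533.8, 42.7], 'L': 176.6, 'W': 97.0, 'yaw': -1.334}
top handle 75 {'c': [532.2, 296.2], 'L': 42.9, 'W': 19.3, 'yaw': 1.36}
```

```bash
python3 -m creep '[[0.6,[1,0,-25],[0,0,0]],[0.6,[0.5,0,-25],[0,0,0]],[0.6,[0,0,-14],[0,0,0]],[0.6,[0,0,-10],[0,0,0]],[0.6,[0,0,0],[0,0,0]],[0.6,[0,0,0],[0,0,0]],[0,[0,0,0],[0,0,0]],[0,[0,0,0],[0,0,0]],[0,[0,0,0],[0,0,0]],[0,[0,0,0],[0,0,0]]]'; python3 -m creep '[[0,[0,0,0],[0,0,0]],[0,[0,0,0],[0,0,0]],[0,[0,0,0],[0,0,0]],[0,[0,0,0],[0,0,0]],[0,[0,0,0],[0,0,0]],[0,[0,0,0],[0,0,0]],[0,[0,0,0],[0,0,0]],[0,[0,0,0],[0,0,0]],[0,[0,0,0],[0,0,0]],[0,[0,0,0],[0,0,0]]]'
```

```text
clock: 41.8
ee_pos: [0.5371, 0.2981, 0.0202]
ee_rot: [0.996, -0.09, 0.001, -0.001]
ft_force: [-1.1, -0.4, 5.0]
gripper_width: 0.0192
grip_force: 60.8
clock: 42.8
ee_pos: [0.5371, 0.2981, 0.0202]
ee_rot: [0.996, -0.09, 0.001, -0.001]
ft_force: [-0.4, 0.6, 6.5]
gripper_width: 0.0188
grip_force: 60.9
```

```bash
python3 -m creep '[[0,[0,0,6],[0,0,0]],[0,[0,0,14],[0,0,0]],[0,[0,0,30],[0,0,0]],[0,[0,0,40],[0,0,0]],[0,[0,0,40],[0,0,0]],[0,[0,-15,30],[0,0,0.05]],[0,[-1,-30,0],[0,0,0.1]],[0,[-1,-35,0],[0,0,0.1]],[0,[-1,-35,0],[0,0,0.1]],[0,[-1,-35,0],[0,0,0.07]]]'; python3 -m creep '[[0,[0,-35,0],[0,0,0]],[0,[0,-35,0],[0,0,0]],[0,[0,-23,0],[0,0,0]],[0,[0,-10,0],[0,0,0]],[0,[0,0,-20],[0,0,0]],[0,[0,0,-25],[0,0,0]],[0,[0,0,-15],[0,0,0]],[0,[0,0,0],[0,0,0]],[0,[0,0,0],[0,0,0]],[0,[0,0,0],[0,0,0]]]'; python3 - <<'E'
from h import *
for c in ("side","top"):
    d=manip.camera(c); P=cloud(d)
    for l,a,b in (("hold_down_bar",.105,.125),("heat_sink",.055,.07)):
      for o in manip.outline_of(l,c)[:1]:
        Q=P[o["mask"]]; Q=Q[(Q[:,2]>a)&(Q[:,2]<b)]; print(c,l,round(o["confidence"],2),np.median(Q,0).round(4),rect(Q[:,:2])) if len(Q)>4 else 0
    cv2.imwrite(f"pics/b3{c}.png",cv2.resize(d["image"][160:260,190:330,::-1],None,fx=5.6,fy=5.6))
E
```

```text
clock: 43.8
ee_pos: [0.5309, 0.1464, 0.1788]
ee_rot: [0.993, 0.122, -0.0, 0.0]
ft_force: [0.4, -0.8, -4.7]
gripper_width: 0.0191
grip_force: 59.8
clock: 44.8
ee_pos: [0.5331, 0.045, 0.1202]
ee_rot: [0.993, 0.12, 0.001, 0.0]
ft_force: [-0.3, -0.5, -3.5]
gripper_width: 0.0189
grip_force: 59.7
side hold_down_bar 0.87 [0.5396 0.0505 0.1169] {'c': [533.7, 46.5], 'L': 163.2, 'W': 32.3, 'yaw': -1.332}
side heat_sink 0.69 [0.5307 0.0502 0.063 ] {'c': [531.0, 45.8], 'L': 59.8, 'W': 43.7, 'yaw': -1.329}
```

View pics/b3side.png

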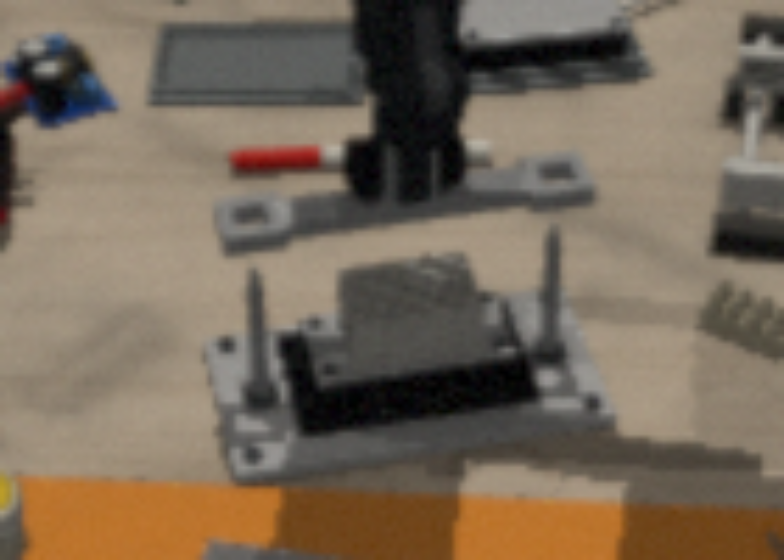

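Bar hangs level, its eyes (px 253,215 and 558,172) over the post tips (255,270 and 551,230). The heat sink sits flat and centred on the spare at (410,310). Lowering gently.

```bash
python3 -m creep '[[0,[-0.3,0,-8],[0,0,0]],[0,[0,0,-8],[0,0,0]],[0,[0,0,-4],[0,0,0]],[0,[0,0,-4],[0,0,0]],[0,[0,0,-4],[0,0,0]],[0,[0,0,0],[0,0,0]],[0,[0,0,0],[0,0,0]],[0,[0,0,0],[0,0,0]],[0,[0,0,0],[0,0,0]],[0,[0,0,0],[0,0,0]]]'; python3 - <<'E'
from h import *
d=manip.camera("side"); cv2.imwrite("pics/b4.png",cv2.resize(d["image"][160:260,190:330,::-1],None,fx=5.6,fy=5.6))
E
```

```text
clock: 46.1
ee_pos: [0.5319, 0.0446, 0.0911]
ee_rot: [0.993, 0.12, 0.0, 0.0]
ft_force: [0.2, 0.1, -2.6]
gripper_width: 0.0187
grip_force: 59.8
```

View pics/b4.png

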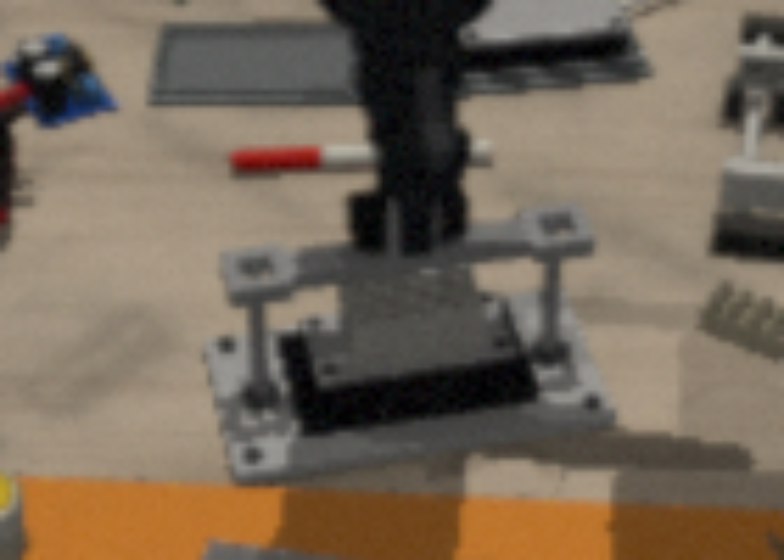

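Both posts have entered the eyes (px 255,268 and 555,222), and the wrist feels no side force. Lowering the last 14 mm and letting go.

```bash
python3 -m creep '[[0,[0.3,0,-4],[0,0,0]],[0,[0,0,-4],[0,0,0]],[0,[0,0,-3],[0,0,0]],[0,[0,0,-2],[0,0,0]],[0,[0,0,-1],[0,0,0]],[0,[0,0,0],[0,0,0]],[0,[0,0,0],[0,0,0]],[0,[0,0,0],[0,0,0]],[0,[0,0,0],[0,0,0]],[0,[0,0,0],[0,0,0]]]'
```

```text
clock: 47.15
ee_pos: [0.5321, 0.0446, 0.077]
ee_rot: [0.993, 0.12, 0.0, 0.0]
ft_force: [-2.0, -0.1, 1.1]
gripper_width: 0.019
grip_force: 60.4
```

```bash
python3 -m creep '[[0.3,[0,0,0],[0,0,0]],[0.4,[0,0,0],[0,0,0]],[0.5,[0,0,0],[0,0,0]],[0.6,[0,0,5],[0,0,0]],[0.7,[0,0,15],[0,0,0]],[0.8,[0,0,30],[0,0,0]],[1,[-5,0,40],[0,0,0]],[1,[-15,-20,40],[0,0,0]],[1,[-15,-30,30],[0,0,0]],[1,[-15,-35,0],[0,0,0]]]'; python3 -m creep '[[1,[-15,-35,0],[0,0,0]],[1,[-15,-35,0],[0,0,0]],[1,[-15,-35,0],[0,0,0]],[1,[-10,-35,0],[0,0,0]],[1,[0,-35,0],[0,0,0]],[1,[0,-20,0],[0,0,0]],[1,[0,0,0],[0,0,0]],[1,[0,0,0],[0,0,0]],[1,[0,0,0],[0,0,0]],[1,[0,0,0],[0,0,0]]]'; python3 - <<'E'
from h import *
for c in ("side","top"):
    d=manip.camera(c); P=cloud(d)
    for l,a,b in (("hold_down_bar",.065,.08),("heat_sink",.05,.07),("fitted_module",.02,.036),("test_fixture",.004,.014),("carrier_empty",.002,.016)):
      for o in manip.outline_of(l,c)[:1]:
        Q=P[o["mask"]]; Q=Q[(Q[:,2]>a)&(Q[:,2]<b)]; print(c,l,round(o["confidence"],2),np.median(Q,0).round(4),rect(Q[:,:2])) if len(Q)>4 else 0
    if c=="side": cv2.imwrite("pics/fin.png",cv2.resize(d["image"][130:260,190:330,::-1],None,fx=4.6,fy=4.6))
E
```

```text
clock: 48.15
ee_pos: [0.4852, -0.0414, 0.2432]
ee_rot: [0.993, 0.121, 0.006, 0.002]
ft_force: [-0.3, -0.9, 0.4]
gripper_width: 0.0852
grip_force: 0.0
clock: 49.15
ee_pos: [0.4271, -0.2342, 0.2368]
ee_rot: [0.993, 0.12, 0.0, -0.0]
ft_force: [1.2, 0.2, -0.4]
gripper_width: 0.0852
grip_force: 0.0
side hold_down_bar 0.84 [0.5328 0.0499 0.0739] {'c': [532.7, 46.7], 'L': 162.9, 'W': 33.4, 'yaw': -1.301}
side fitted_module 0.72 [ 0.4661 -0.2235  0.031 ] {'c': [466.0, -230.9], 'L': 92.6, 'W': 52.1, 'yaw': -1.418}
side test_fixture 0.59 [0.5351 0.0741 0.0117] {'c': [532.0, 45.6], 'L': 178.4, 'W': 99.1, 'yaw': -1.334}
side carrier_empty 0.6 [ 0.4736 -0.2062  0.0085] {'c': [467.4, -214.4], 'L': 123.2, 'W': 62.3, 'yaw': 1.484}
top heat_sink 0.6 [0.5251 0.0332 0.0631] {'c': [527.2, 44.9], 'L': 47.7, 'W': 36.3, 'yaw': -1.234}
top fitted_module 0.54 [ 0.4908 -0.2249  0.0291] {'c': [465.6, -233.1], 'L': 91.6, 'W': 45.2, 'yaw': -1.401}
top test_fixture 0.74 [0.5216 0.038  0.0105] {'c': [533.4, 42.0], 'L': 176.1, 'W': 97.8, 'yaw': -1.334}
top carrier_empty 0.76 [ 0.4901 -0.2217  0.0086] {'c': [466.0, -234.0], 'L': 111.8, 'W': 65.8, 'yaw': -1.382}
```

View pics/fin.png

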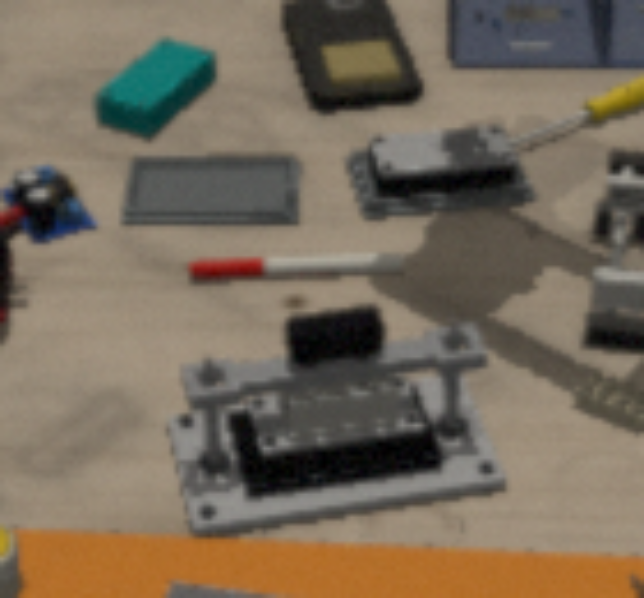

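The bar sits level over both posts (px 210,375 and 455,340) and rests on the heat sink, with the spare in the nest below. The old module is seated in the other carrier at (440,165). All measured positions agree within tolerance, so I'm handing in.

```bash
python3 -c "
from workcell import manip; print(manip.job_done())"
```

```text
the job is handed in; nothing more can be done
None
```

I swapped the modules and handed the job in: the spare is seated in the fixture with the heat sink and hold-down bar back on it, and the old module is in the carrier that was empty. The hand-in returned no verdict, but my last camera measurements agreed with the tolerances.

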